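# Hold a slant culture up to the camera between its two controls

### The job

Stand the green-capped control tube in the green socket of the photo stand and the blue-capped control tube in the blue socket, both fully down and let go. Then take the red-capped test tube out of the rack and hold it up for the camera, upright in the air midway between the two controls, in line with them and with its cap level with theirs. Finish while still holding it there, touching neither the stand nor the controls with it, and leave everything else where it stands.

Things in the scene. Friction and masses are not known exactly. Their poses are not given: they have to be found in the camera images.
- test_tube_mid (a point): Glass culture tube, 16 mm diameter, 108 mm tall over all, with a red cap, holding solid agar (yellowish green slope). The point is on its axis half-way up, 54 mm above its foot; z runs along the tube to the cap. The cap is a 20 mm diameter smooth cylinder, from 20 mm above this point to the top at 54 mm above it (cap centre 37 mm above). Weighs about 30 g. At the start it stands upright in a hole of the rack, at least 50 mm centre to centre from any other tube.
- green_tube_mid (a point): Glass culture tube, 16 mm diameter, 108 mm tall over all, with a green cap, holding solid agar (dark green slope). The point is on its axis half-way up, 54 mm above its foot; z runs along the tube to the cap. The cap is a 20 mm diameter smooth cylinder, from 20 mm above this point to the top at 54 mm above it (cap centre 37 mm above). Weighs about 30 g. At the start it stands upright in a hole of the rack, at least 50 mm centre to centre from any other tube.
- blue_tube_mid (a point): Glass culture tube, 16 mm diameter, 108 mm tall over all, with a blue cap, holding solid agar (blue slope). The point is on its axis half-way up, 54 mm above its foot; z runs along the tube to the cap. The cap is a 20 mm diameter smooth cylinder, from 20 mm above this point to the top at 54 mm above it (cap centre 37 mm above). Weighs about 30 g. At the start it stands upright in a hole of the rack, at least 50 mm centre to centre from any other tube.
- green_socket (a point): Centre of the mouth of the green socket of the photo stand: an upright round cup, 31 mm outside, bore 19 mm, 28 mm deep, mouth 73 mm above the table. A control standing fully home in it has its half-way point 26 mm above this mouth and its cap's top 153 mm above the table. The z axis points up.
- blue_socket (a point): Centre of the mouth of the blue socket, the same cup painted blue, 110 mm from the green one.
- view_point (a point): Where the camera looks: midway between the two sockets, 99 mm above the table, just where the half-way point of the test tube belongs when it is level with two seated controls. Open air, nothing under it but the base plate (top 12 mm above the table). x points to the stand's camera, y from the blue to the green socket, z up.
- stand: Photo stand fixed to the table: grey base plate 310 x 190 x 12 mm, the two sockets on short pillars 55 mm either side of its origin along y, a white board 180 mm wide across it 60 mm behind them (towards -x, nearer the robot; top edge 112 mm above the table, its two rods 114 mm) and a small camera with ring light 155 to 250 mm in front of them (towards +x; top 113 mm above the table). Origin on the table directly below the view point; x points to the camera, z up.
- rack: White grid rack for tubes fixed in a shallow grey steel tray (360 x 420 mm, rim 19 mm high), 86 mm (x) by 162 mm (y), 61 mm tall, 3 rows of 6 square 18 mm holes at 25 mm pitch, six of them filled. Tubes stand on its floor plate, 5 mm above its underside, and are drawn straight up (the tube foot clears the rack when raised 60 mm). Origin at the centre of its underside, 2 mm above the table.
- green_tube: The same green-capped tube, origin at the centre of its foot.
- blue_tube: The same blue-capped tube, origin at the centre of its foot.
- test_tube: The same red-capped tube, origin at the centre of its foot.
- grey_tube_a: A tube of the same size with a silver-grey cap, in the rack; stays there. Origin at its foot.
- grey_tube_b: A tube of the same size with a silver-grey cap, in the rack; stays there. Origin at its foot.
- grey_tube_c: A tube of the same size with a silver-grey cap, in the rack; stays there. Origin at its foot.
- pink_dishes: Stack of four culture dishes with pink agar, 90 mm diameter, 60 mm tall, in the tray; origin under its centre. Leave alone.
- green_dish: One culture dish with dark green agar, 90 mm diameter, 15 mm tall, in the tray; origin under its centre. Leave alone.
- loop: Inoculating loop with yellow handle lying in the tray, 210 mm long along its x, 12 mm thick. Leave alone.
- marker: Marker pen, 127 mm long along its x, lying in the tray. Leave alone.
- wipes_tub: White tub with blue lid, 104 mm diameter, 160 mm tall; origin under its centre. Leave alone.
Things that resemble listed ones, but are neither listed nor needed, are in the scene too. Leave any turquoise look-alike of the rack alone.

How it is judged:
On the way, in this order (a step that is already met when the one before it is completed fails the run):
1. both controls stand fully down in the sockets of their colour and are let go (horizontal distance between green_tube_mid and green_socket below 0.008 m and z of green_tube_mid in the frame of green_socket between 0.02 and 0.03 m and angle between each of green_tube_mid, blue_tube_mid's own z axis and vertical below 0.14 rad and contact force between each of green_tube, blue_tube and the fingers below 0.05 N and horizontal distance between blue_tube_mid and blue_socket below 0.008 m and z of blue_tube_mid in the frame of blue_socket between 0.02 and 0.03 m), for 0.2 s.
2. the test tube is carried clear of the rack by the gripper (z of test_tube_mid in the frame of rack above 0.12 m and contact force between test_tube and the fingers above 0.5 N), for 0.1 s.
At the end, for the whole second after the job is handed in: Both controls stand in their own sockets, fully down (4 mm), upright (8 degrees), let go. The fingers hold the red-capped tube still and upright (8 degrees), its half-way point within 12 mm of the view point along each stand axis, touching neither stand, rack nor controls (all of step 1 and x of test_tube_mid in the frame of view_point between -0.012 and 0.012 m and y of test_tube_mid in the frame of view_point between -0.012 and 0.012 m and z of test_tube_mid in the frame of view_point between -0.012 and 0.012 m and angle between test_tube_mid's own z axis and vertical below 0.14 rad and linear speed of test_tube below 0.02 m/s and contact force between test_tube and the fingers above 0.5 N and contact force between test_tube and stand below 0.05 N and contact force between test_tube and rack below 0.05 N and contact force between test_tube and green_tube below 0.05 N and contact force between test_tube and blue_tube below 0.05 N); the arm keeps its last pose, push and grip.
It fails at once if a silver-capped tube is pushed or lifted (more than 20 mm) (distance of any of grey_tube_a, grey_tube_b, grey_tube_c from where it was at the start of the episode above 0.02 m).
It fails at once if a culture dish is pushed away (more than 20 mm) (distance of any of pink_dishes, green_dish from where it was at the start of the episode above 0.02 m).
It fails at once if the loop, marker or tub is pushed away (more than 20 mm) (distance of any of loop, marker, wipes_tub from where it was at the start of the episode above 0.02 m).
It also fails if it takes over 66 s, if anything falls off the work surface, if the arm or the gripper's body presses on something with over 40 N, if the wrist force passes 120 N, or if a joint passes its speed limit or range.

### The arm

A 6-joint arm with a two-finger parallel gripper is mounted at the origin on the work surface. World frame = base frame: x ahead of the robot, y to its left, z up, the work surface at z = 0. Lengths are in m, angles in rad, forces in N, time in s.
With the tool pointing down it reaches from about 0.35 to 0.975 m from the base axis. Payload 17.4 kg.
Tool frame: the origin (TCP) lies between the finger pads; the fingertips stand 19 mm ahead of it and the grasp point (between the pads) is the TCP (manip.nose_length is the distance from the TCP to the fingertips, in m); z points along the fingers, y is the direction in which the jaws open and shut (so a half turn about z gives the same grasp; the last joint's range is limited). The gripper opens to 85 mm and grips with 20 to 120 N. Pads are 22 mm wide; open, the fingers measure 114 mm over their backs; the gripper's body (76 mm by 85 mm) begins 54 mm behind the grasp point. The pads swing forward as they close: fully open they stand 13 mm farther back than shut.
Start: joints at [1.252, 0.116, 1.442, -0, 1.584, -0.038], TCP at [0.187, 0.649, 0.25] pointing down, gripper open.
Joint ranges: [-2.83, 2.83], [-0.83, 2.19], [0.07, 2.5], [-1.14, 4.28], [0.01, 3], [-2.97, 2.97]. Speed limits (rad/s): [1.89, 1.89, 2.22, 3.14, 3.14, 3.14].

### API

Orientations are given as a rotation vector (axis times angle).
In Python, from plant import manip gives the robot as it stands. Calls block until the motion is done:
- manip.movep(position, orientation): joint-space move of the TCP to a pose.
- manip.move_l(position, rot=None, v=0.15, until_force=None): straight line of the TCP; rot=None keeps the orientation; v is the mean speed in m/s. With until_force (N) it stops when the force on the tool has changed by that much, and returns True; else False.
- manip.set_joints(angles): joint-space move.
- manip.gripper_open() and manip.close(): open the fingers fully, or close them until they stop; the grip force is fixed at half the most.
- manip.pause(seconds).
- manip.inverse_kinematics(position, orientation): joint angles nearest the present ones, or None.
- manip.observe(): the state.
- manip.snapshot(name): name is "scene" or "top" or "wrist"; returns a dict with "pixels" (480x640x3 uint8, red, green, blue), "range_z" (480x640 float32, m along the optical axis (not along the pixel's ray), 0 where there is no reading), "fx", "fy", "cx", "cy" (pixels), "k1" (the pictures are not rectified: a ray, as slopes to the right and down, at radius r is drawn at 1 + k1 r^2 times it, then the intrinsics apply), "rvec" (rotation vector, rad) and "tvec" (3), from world to camera coordinates, as OpenCV has them. Camera axes: x right, y down, z forward; pixel columns grow to the right and rows downward; lengths in m; the calibration is good to about 2 mm. A picture is of the moment at which its call begins.
A pose or a line that the arm cannot do raises manip.Unreachable and nothing moves.
- manip.hand_in(): hands the job in, once; it reports no verdict.
The state is a dict: "t": time; "joints": joint angles; "dq": joint speeds; "tau": joint torques, N m; "tool_pos": TCP position; "tcp_rot": TCP orientation; "wrist_force": force on the tool from outside, world axes, zero at the start; "wrist_torque": the same for the moment, N m; "gripper_width": finger opening in m.
Only numpy, scipy, OpenCV 4.12 (cv2) and the standard library are available. Lean on these libraries where they do the work, as an engineer would, in place of code of your own. Each camera call takes 0.05 s, during which the arm holds its last target.

## Working session

There is one attempt and no reset: what is moved stays moved. The work goes in short steps, each a Python script; the robot and the scene stay as the last script left them, time stands still between calls to the robot, and variables do not carry over. Pictures are saved under pics/ and viewed, and the job is handed in when it is done.

```bash
ls; mkdir -p pics; cat > h.py <<'E'
import numpy as np, cv2
from plant import manip
def snap(n):
    return manip.snapshot(n)
def save(s,f): cv2.imwrite('pics/'+f,cv2.cvtColor(s['pixels'],cv2.COLOR_RGB2BGR))
def ray(s,u,v):
    x=(u-s['cx'])/s['fx'];y=(v-s['cy'])/s['fy']
    a,b=x,y
    for _ in range(20):
        f=1+s['k1']*(a*a+b*b);a,b=x/f,y/f
    R=cv2.Rodrigues(np.array(s['rvec'],float))[0];t=np.array(s['tvec'],float).ravel()
    return -R.T@t, R.T@np.array([a,b,1.]), R,t
def onplane(s,u,v,z):
    o,d,_,_=ray(s,u,v); return o+d*(z-o[2])/d[2]
def bydepth(s,u,v):
    o,d,_,_=ray(s,u,v); return o+d*float(s['range_z'][int(round(v)),int(round(u))])
E
python3 - <<'E'
from h import *
for n in("scene","top","wrist"):
    s=snap(n);save(s,n+'0.png');print(n,s['fx'],s['cx'],s['cy'],s['k1'],ray(s,320,240)[:2])
    import pickle;pickle.dump(s,open(n+'0.pkl','wb'))
print(manip.observe())
E
```

```text
pics
scene 435.3438142851412 314.21604100365795 237.7425293607173 -0.09465019250701658 (array([ 1.10987331, -0.2056741 ,  0.78730269]), array([-0.6293982 ,  0.3004401 , -0.71679639]))
top 503.13691161078316 322.37860604819383 246.12081235522137 -0.10450027291472891 (array([0.34282751, 0.06846286, 1.43256202]), array([ 0.11069811,  0.0138764 , -0.99384291]))
wrist 425.3438230710804 318.2543554487568 240.37367699519817 -0.08516489362251803 (array([0.11693571, 0.66836073, 0.37274799]), array([ 0.27334846, -0.07549494, -0.95895711]))
{'t': 0.15, 'joints': array([ 1.25219261e+00,  1.16384212e-01,  1.44205273e+00, -8.38965520e-06,
        1.58398879e+00, -3.78139704e-02]), 'dq': array([-0.00013738, -0.00248102, -0.00127949, -0.0010126 ,  0.00111645,
        0.00061308]), 'tau': array([ 2.94125061e-05, -7.32505846e+01, -6.32845259e+01, -5.45637067e-05,
        4.98738518e-03, -6.12988273e-07]), 'tool_pos': array([0.18703958, 0.64846042, 0.24976277]), 'tcp_rot': array([-4.39596610e-01, -3.11054361e+00,  1.29015401e-03]), 'wrist_force': array([ 0.3779816 , -0.22965709, -0.2284246 ]), 'wrist_torque': array([ 0.003563  , -0.02099682,  0.01166105]), 'gripper_width': 0.08520433956087338}
```

View pics/scene0.png

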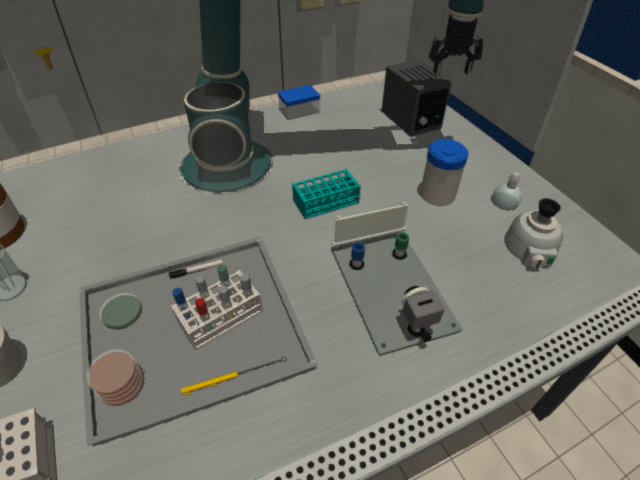

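View pics/top0.png

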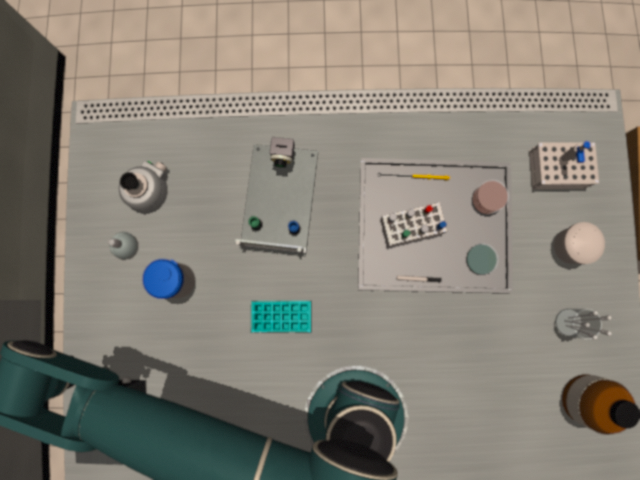

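View pics/wrist0.png

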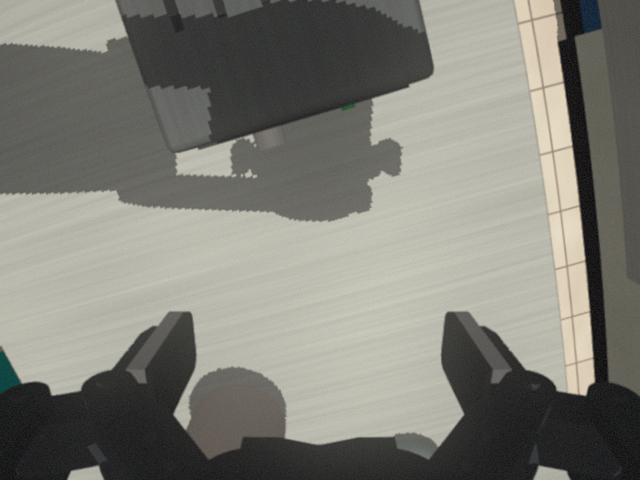

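```bash
python3 - <<'E'
from h import *
import pickle
a=pickle.load(open('top0.pkl','rb'));b=pickle.load(open('scene0.pkl','rb'))
A=cv2.resize(a['pixels'][190:300,350:510],(800,550),interpolation=cv2.INTER_CUBIC)
B=cv2.resize(b['pixels'][230:370,150:310],(686,600),interpolation=cv2.INTER_CUBIC)
C=cv2.resize(a['pixels'][130:260,220:330],(508,600),interpolation=cv2.INTER_CUBIC)
D=cv2.resize(b['pixels'][190:350,320:470],(562,600),interpolation=cv2.INTER_CUBIC)
for n,i in zip('ABCD',(A,B,C,D)): cv2.imwrite(f'pics/c{n}.png',i[...,::-1])
E
```

```text
(no output)
```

View pics/cA.png

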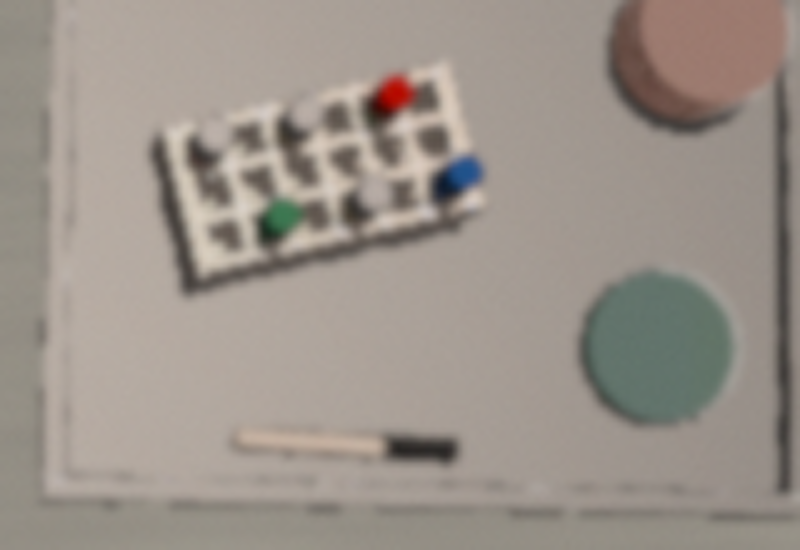

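View pics/cB.png

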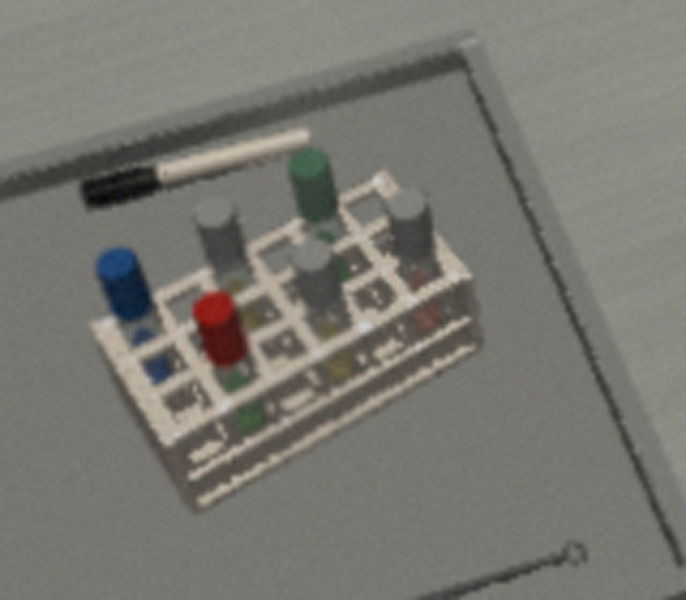

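View pics/cC.png

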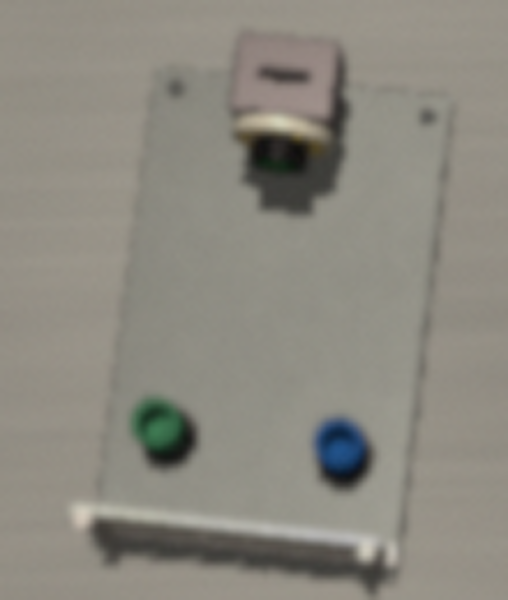

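View pics/cD.png

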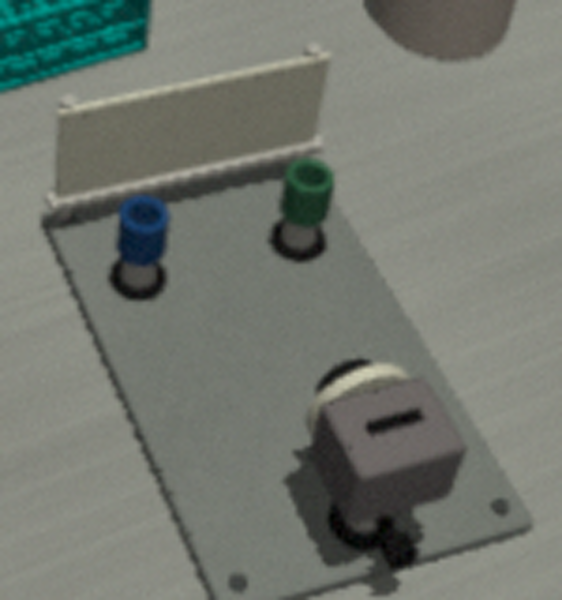

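Candidates: caps in the scene picture are blue (180,298), red (201,307) and green (223,273); the silver ones are at (202,287), (224,295) and (245,283). The stand sockets are blue (357,250) and green (402,240). Look-alikes are the turquoise rack (327,193), the white rack at the lower left (20,445), and the blue lids on the tub (447,153) and box (298,95). The crops confirm the three coloured caps stand in the white rack in the tray, and that both sockets are empty.

```bash
cat >> h.py <<'E'
def mask(s,c):
    h=cv2.cvtColor(s['pixels'],cv2.COLOR_RGB2HSV);H,S,V=cv2.split(h)
    if c=='red': m=((H<8)|(H>172))&(S>150)&(V>60)
    if c=='green': m=(H>60)&(H<90)&(S>85)&(V>30)
    if c=='blue': m=(H>100)&(H<125)&(S>120)&(V>40)
    return m.astype(np.uint8)
def blobs(s,c,amin=15):
    n,l,st,ce=cv2.connectedComponentsWithStats(mask(s,c))
    return [(ce[i],st[i],l==i) for i in range(1,n) if st[i,4]>=amin]
E
python3 - <<'E'
from h import *
import pickle
for n in('top0','scene0'):
  s=pickle.load(open(n+'.pkl','rb'))
  for c in('red','green','blue'):
    for ce,st,m in blobs(s,c):
      if st[4]>400: continue
      v,u=np.nonzero(m)
      P=np.array([bydepth(s,x,y) for x,y in zip(u,v)])
      zt=np.percentile(P[:,2],90)
      T=P[P[:,2]>zt-.006]
      print(n,c,ce.round(1),st[4],'zt',zt.round(3),'top',np.median(T,0).round(4),'mean@',onplane(s,*ce,.1).round(4))
E
```

```text
top0 red [428.2 208.8] 39 zt 0.116 top [ 0.5675 -0.2028  0.1144] mean@ [ 0.5692 -0.2056  0.1   ]
top0 green [254.3 222.3] 87 zt 0.074 top [0.5475 0.2646 0.0721] mean@ [0.543  0.2625 0.1   ]
top0 green [405.5 233.4] 28 zt 0.117 top [ 0.5033 -0.1403  0.1139] mean@ [ 0.5039 -0.1415  0.1   ]
top0 green [328.9 381.3] 26 zt 0.013 top [0.1035 0.0757 0.0105] mean@ [0.1197 0.0716 0.1   ]
top0 green [381.1 381.1] 37 zt 0.014 top [ 0.1016 -0.0761  0.0107] mean@ [ 0.1169 -0.0647  0.1   ]
top0 green [392.  391.8] 44 zt 0.013 top [ 0.0711 -0.1034  0.0119] mean@ [ 0.0885 -0.0926  0.1   ]
top0 green [396.  418.4] 273 zt 0.194 top [ 0.0584 -0.0713  0.1982] mean@ [ 0.0191 -0.1014  0.1   ]
top0 blue [586.5 144.6] 32 zt 0.209 top [ 0.7114 -0.6059  0.2067] mean@ [ 0.7437 -0.6643  0.1   ]
top0 blue [580.  155.6] 74 zt 0.176 top [ 0.6909 -0.6029  0.1738] mean@ [ 0.7121 -0.6418  0.1   ]
top0 blue [293.3 226.7] 87 zt 0.074 top [0.5292 0.1574 0.0724] mean@ [0.5285 0.1577 0.1   ]
top0 blue [441.3 224.7] 32 zt 0.118 top [ 0.5253 -0.2377  0.1146] mean@ [ 0.5253 -0.239   0.1   ]
scene0 red [200.7 306. ] 132 zt 0.
[... 449 characters left out ...]
1  0.1593  0.1   ]
scene0 green [233.4 117.1] 24 zt 0.206 top [0.0833 0.0222 0.2043] mean@ [-0.0861  0.0654  0.1   ]
scene0 green [189.6 169.5] 312 zt 0.015 top [-0.0087 -0.1077  0.0118] mean@ [ 0.1242 -0.1202  0.1   ]
scene0 green [262.3 164.1] 159 zt 0.014 top [0.0646 0.0977 0.0112] mean@ [0.1855 0.0633 0.1   ]
scene0 green [401.5 240.8] 178 zt 0.073 top [0.5556 0.2698 0.0721] mean@ [0.5845 0.2443 0.1   ]
scene0 green [550.6 260. ] 37 zt 0.04 top [0.7388 0.5786 0.0387] mean@ [0.7714 0.5093 0.1   ]
scene0 blue [357.6 250.6] 195 zt 0.073 top [0.5368 0.1626 0.0725] mean@ [0.5694 0.1421 0.1   ]
scene0 blue [178.4 295.7] 132 zt 0.115 top [ 0.529  -0.2372  0.1134] mean@ [ 0.5276 -0.2373  0.1   ]
```

```bash
cat >> h.py <<'E'
from scipy.spatial.transform import Rotation as Rn
def rv(a):
    c,s=np.cos(a),np.sin(a)
    return Rn.from_matrix(np.array([[c,s,0],[s,-c,0],[0,0,-1]])).as_rotvec()
E
python3 - <<'E'
from h import *
import pickle
for a in np.radians(range(-180,180,30)):
    q=manip.inverse_kinematics([.537,-.1715,.27],rv(a));q2=manip.inverse_kinematics([.541,.214,.27],rv(a))
    print(round(np.degrees(a)),None if q is None else q.round(2),None if q2 is None else q2.round(2))
for nm,p in(('st',[.541,.214,.27]),('rk',[.537,-.1715,.27])):
    manip.movep(p,rv(np.pi)); manip.pause(.3)
    s=snap('wrist');save(s,nm+'1.png');pickle.dump(s,open(nm+'1.pkl','wb'))
    o=manip.observe();print(o['t'],o['tool_pos'],o['joints'].round(2))
E
```

```text
-180 [-0.35 -0.13  1.66 -0.    1.62 -1.93] [ 0.33 -0.09  1.62  0.    1.61 -1.24]
-150 [-0.35 -0.13  1.66 -0.    1.62 -2.45] [ 0.33 -0.09  1.62  0.    1.61 -1.76]
-120 None [ 0.33 -0.09  1.62 -0.    1.61 -2.29]
-90 [-0.35 -0.13  1.66 -0.    1.62  2.79] [ 0.33 -0.09  1.62 -0.    1.61 -2.81]
-60 [-0.35 -0.13  1.66  0.    1.62  2.26] [ 0.33 -0.09  1.62  0.    1.61  2.95]
-30 [-0.35 -0.13  1.66 -0.    1.62  1.74] [ 0.33 -0.09  1.62 -0.    1.61  2.43]
0 [-0.35 -0.13  1.66 -0.    1.62  1.22] [ 0.33 -0.09  1.62 -0.    1.61  1.9 ]
30 [-0.35 -0.13  1.66 -0.    1.62  0.69] [ 0.33 -0.09  1.62 -0.    1.61  1.38]
60 [-0.35 -0.13  1.66  0.    1.62  0.17] [ 0.33 -0.09  1.62  0.    1.61  0.86]
90 [-0.35 -0.13  1.66 -0.    1.62 -0.35] [ 0.33 -0.09  1.62 -0.    1.61  0.33]
120 [-0.35 -0.13  1.66 -0.    1.62 -0.88] [ 0.33 -0.09  1.62 -0.    1.61 -0.19]
150 [-0.35 -0.13  1.66  0.    1.62 -1.4 ] [ 0.33 -0.09  1.62 -0.    1.61 -0.71]
2.5167 [0.54093057 0.21427082 0.26995674] [ 0.33 -0.09  1.62  0.    1.61 -1.24]
4.3 [ 0.53714503 -0.17109416  0.26999635] [-0.35 -0.13  1.66  0.    1.62 -1.93]
```

View pics/st1.png

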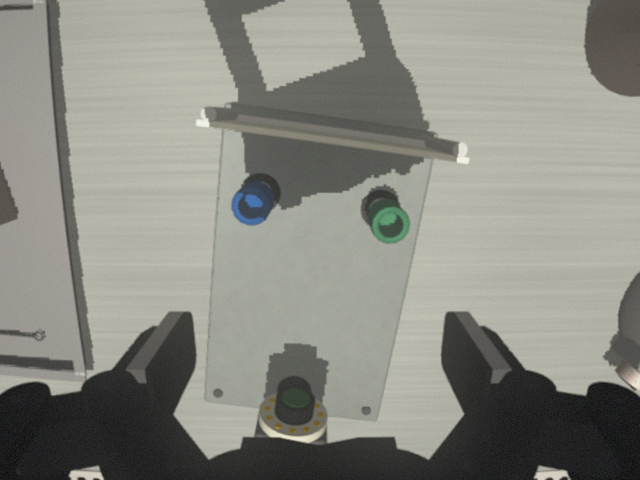

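View pics/rk1.png

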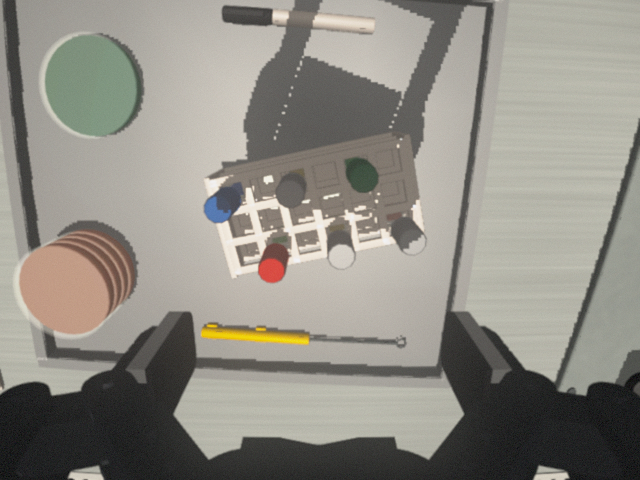

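```bash
cat >> h.py <<'E'
def worldmap(s):
    vv,uu=np.mgrid[0:480,0:640].astype(np.float32)
    K=np.array([[s['fx'],0,s['cx']],[0,s['fy'],s['cy']],[0,0,1.]])
    p=cv2.undistortPoints(np.stack([uu.ravel(),vv.ravel()],1)[:,None],K,np.array([s['k1'],0,0,0,0.])).reshape(-1,2)
    R=cv2.Rodrigues(np.array(s['rvec'],float))[0];t=np.array(s['tvec'],float).ravel()
    Z=s['range_z'].ravel()[:,None]
    return ((np.hstack([p*Z,Z])-t)@R).reshape(480,640,3), Z.reshape(480,640)>0
def topfind(s,near,zt,rad,dz=.005):
    """centre of the flat top at height zt near xy"""
    W,ok=worldmap(s)
    m=ok&(abs(W[...,2]-zt)<dz)&(np.hypot(W[...,0]-near[0],W[...,1]-near[1])<rad+.008)
    m=m.astype(np.uint8);n,l,st,_=cv2.connectedComponentsWithStats(m)
    i=1+np.argmax(st[1:,4]);c=max(cv2.findContours((l==i).astype(np.uint8),cv2.RETR_EXTERNAL,cv2.CHAIN_APPROX_NONE)[0],key=len)
    e=cv2.fitEllipse(cv2.convexHull(c)) ; return onplane(s,*e[0],zt),e,float(np.median(W[l==i][:,2]))
E
python3 - <<'E'
from h import *
import pickle
s=pickle.load(open('st1.pkl','rb'))
for c,n in(('green',(.551,.267)),('blue',(.533,.16))):
    p,e,z=topfind(s,n,.073,.0155);print(c,p.round(4),np.round(e[0]+e[1],1),z)
s=pickle.load(open('rk1.pkl','rb'))
for c,n in(('green',(.504,-.14)),('blue',(.526,-.2375)),('red',(.569,-.203)),('gC4',(.515,-.19)),('gA1',(.59,-.105)),('gA3',(.58,-.155))):
    p,e,z=topfind(s,n,.115,.01);print(c,p.round(4),np.round(e[0]+e[1],1),z)
E
```

```text
green [0.5498 0.27   0.073 ] [390.1 224.2  37.4  38.9] 0.07212789810529756
blue [0.5349 0.1623 0.073 ] [250.7 205.4  38.9  39.7] 0.07211988608200592
green [ 0.5037 -0.1415  0.115 ] [363.5 177.5  30.   30.1] 0.11437762365949333
blue [ 0.5242 -0.2383  0.115 ] [218.2 208.1  29.4  29.6] 0.11430124713949462
red [ 0.5676 -0.2037  0.115 ] [271.5 269.   27.4  28.1] 0.11425777705305623
gC4 [ 0.5141 -0.1899  0.115 ] [290.  193.   29.6  29.7] 0.11428516623581288Traceback (most recent call last):
  File "<stdin>", line 8, in <module>
  File "h.py", line 42, in topfind
    i=1+np.argmax(st[1:,4]);c=max(cv2.findContours((l==i).astype(np.uint8),cv2.RETR_EXTERNAL,cv2.CHAIN_APPROX_NONE)[0],key=len)
        ~~~~~~~~~^^^^^^^^^^
    return _wrapfunc(a, 'argmax', axis=axis, out=out, **kwds)
    return bound(*args, **kwds)
ValueError: attempt to get argmax of an empty sequence
```

The stand view shows the blue socket mouth at (251,205) and the green one at (390,224). The rack view shows cap tops for green at (363,177), blue (218,208) and red (271,269). The silver neighbours are at (290,193), (341,255) and (410,240). I'll grasp green first, with the jaws turned between its neighbours.

```bash
cat >> h.py <<'E'
U=np.array([.0205,-.0968]);U/=np.linalg.norm(U);V=np.array([U[1],-U[0]])
if V[0]>0: V=-V
def jawang(deg):
    w=np.cos(np.radians(deg))*U+np.sin(np.radians(deg))*V
    return np.arctan2(w[0],-w[1])   # tool y=(sin a,-cos a)=w
G=np.array([.5037,-.1415]);B=np.array([.5242,-.2383]);Rd=np.array([.5676,-.2037])
GS=np.array([.5498,.2700]);BS=np.array([.5349,.1623])
def st(): 
    o=manip.observe();print(round(o['t'],2),o['tool_pos'].round(4),'w',round(o['gripper_width'],4),'F',o['wrist_force'].round(2),'q6',o['joints'][5].round(2));return o
E
python3 - <<'E'
from h import *
import pickle
a=jawang(31.7)+np.pi;print(V,np.degrees(a))
manip.movep([*G,.2],rv(a));manip.pause(.2)
s=snap('wrist');save(s,'g2.png')
print(manip.move_l([*G,.098],v=.12,until_force=8));st()
manip.close();st()
s=snap('wrist');save(s,'g3.png')
manip.move_l([*G,.22],v=.15);st()
s=snap('wrist');save(s,'g4.png');pickle.dump(s,open('g4.pkl','wb'))
E
```

```text
[-0.97830245 -0.20718182] 160.25725070563036
False
6.0 [ 0.5041 -0.1416  0.0988] w 0.0855 F [-0.55  0.01 -0.11] q6 -1.55
6.62 [ 0.5038 -0.1415  0.0983] w 0.0179 F [0.47 0.89 2.66] q6 -1.55
7.64 [ 0.5034 -0.1414  0.2188] w 0.0179 F [ 0.18 -0.24 -0.4 ] q6 -1.55
```

```bash
cd pics; python3 -c "
import cv2
cv2.imwrite('g24.png',cv2.resize(cv2.hconcat([cv2.imread('g2.png'),cv2.imread('g3.png'),cv2.imread('g4.png')]),(800,200)))"
```

```text
(no output)
```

View pics/g4.png

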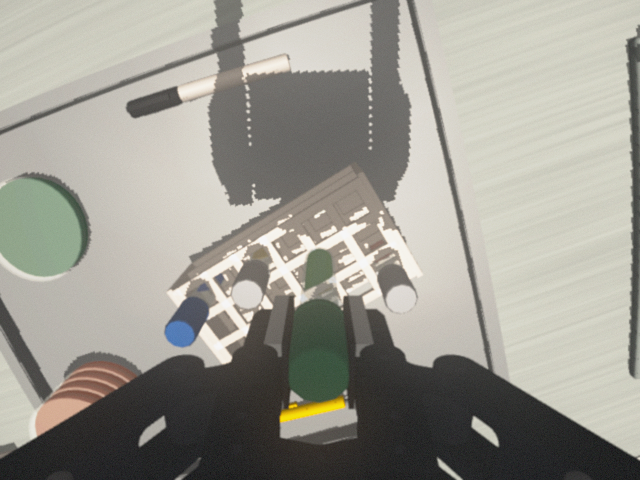

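View pics/g2.png

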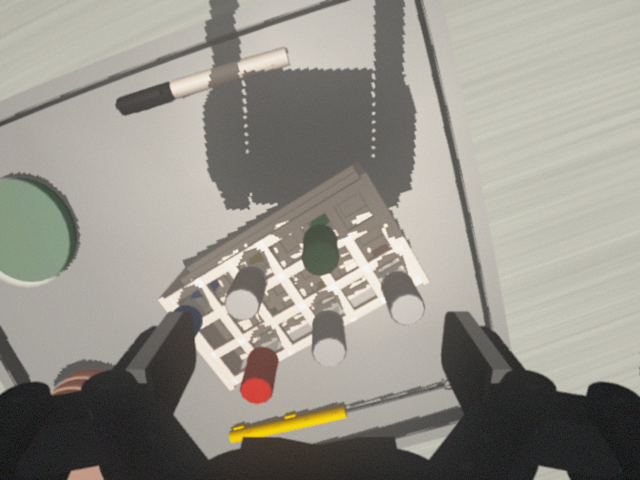

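Green is held: cap at (319,350) and foot at (319,250). Next I'll hover over the green socket and check.

```bash
python3 - <<'E'
from h import *
import pickle
d=GS-BS;a=np.arctan2(-d[0],d[1])+np.pi; print(np.degrees(a))
manip.movep([*GS,.25],rv(a))
manip.move_l([*GS,.185],v=.15);manip.pause(.3);st()
s=snap('wrist');save(s,'p1.png');pickle.dump(s,open('p1.pkl','wb'))
cv2.imwrite('pics/p1c.png',cv2.resize(s['pixels'][200:420,210:430,::-1],(600,600)))
for n in('scene',):
    t=snap(n);save(t,'p1s.png');pickle.dump(t,open('p1s.pkl','wb'))
    cv2.imwrite('pics/p1sc.png',cv2.resize(t['pixels'][150:290,330:470,::-1],(600,600),interpolation=cv2.INTER_CUBIC))
E
```

```text
172.1232852373334
10.11 [0.55   0.2701 0.1858] w 0.018 F [-0.46 -0.33 -0.15] q6 -1.02
```

View pics/p1c.png

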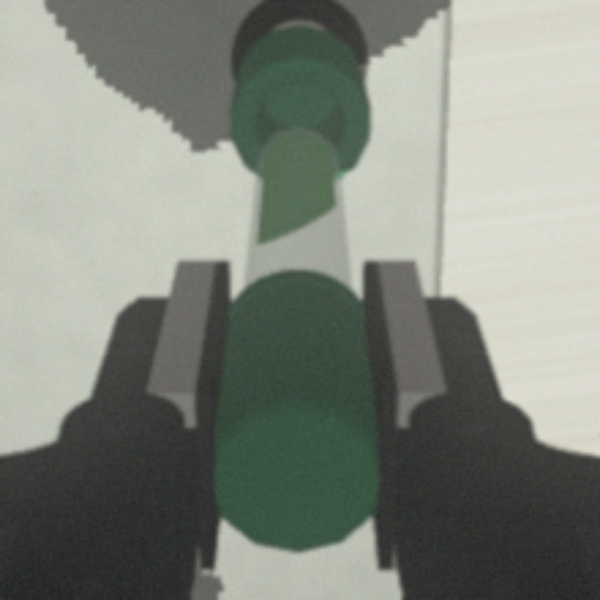

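View pics/p1sc.png

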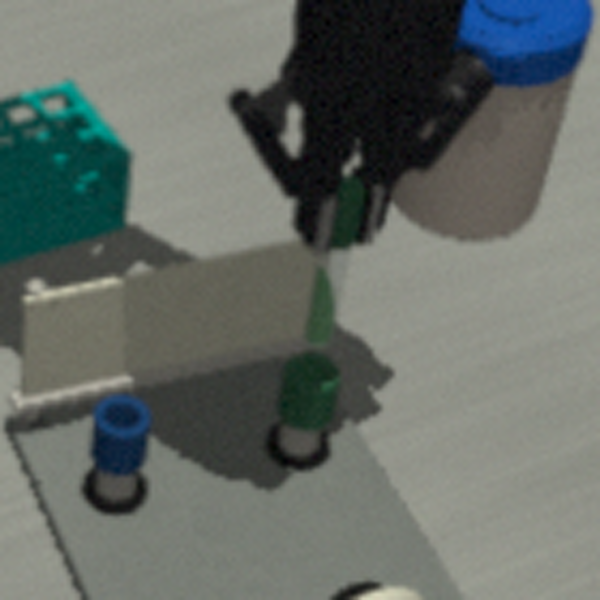

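```bash
cat >> h.py <<'E'
def proj(s,P):
    K=np.array([[s['fx'],0,s['cx']],[0,s['fy'],s['cy']],[0,0,1.]])
    return cv2.projectPoints(np.array(P,float).reshape(-1,1,3),np.array(s['rvec'],float),np.array(s['tvec'],float),K,np.array([s['k1'],0,0,0,0.]))[0].reshape(-1,2)
def circ(c,z,r):
    t=np.linspace(0,2*np.pi,60);return np.c_[c[0]+r*np.cos(t),c[1]+r*np.sin(t),0*t+z]
def overlay(s,cs,box,f,sz=600):
    x0,y0,w=box;k=sz/w
    im=cv2.resize(s['pixels'][y0:y0+w,x0:x0+w,::-1],(sz,sz),interpolation=cv2.INTER_CUBIC)
    for (c,z,r,col) in cs:
        p=((proj(s,circ(c,z,r))-[x0-.5,y0-.5])*k).astype(np.int32)
        cv2.polylines(im,[p[:,None]],True,col,1)
    cv2.imwrite('pics/'+f,im)
E
python3 - <<'E'
from h import *
import pickle
s=pickle.load(open('p1.pkl','rb'))
T=np.array([.55,.2701]);z=.1858
p,e,zz=topfind(s,GS,.073,.0155);print(p,e)
overlay(s,[(GS,.073,.0155,(0,0,255)),(GS,.073,.0095,(0,0,255)),(T,z-.091,.008,(255,255,0)),(T,z-.017,.010,(255,255,0)),(T,z+.017,.01,(255,255,0))],(210,200,220),'p1o.png')
s=pickle.load(open('p1s.pkl','rb'))
overlay(s,[(GS,.073,.0155,(0,0,255)),(GS,.073,.0095,(0,0,255)),(BS,.073,.0155,(0,0,255)),(T,z-.091,.008,(255,255,0)),(T,z-.017,.010,(255,255,0)),(T,z+.017,.01,(255,255,0))],(340,180,90),'p1so.png')
E
```

```text
[0.54955591 0.27091164 0.073     ] ((319.931396484375, 244.11325073242188), (50.656803131103516, 51.94398498535156), 83.9682846069336)
```

View pics/p1o.png

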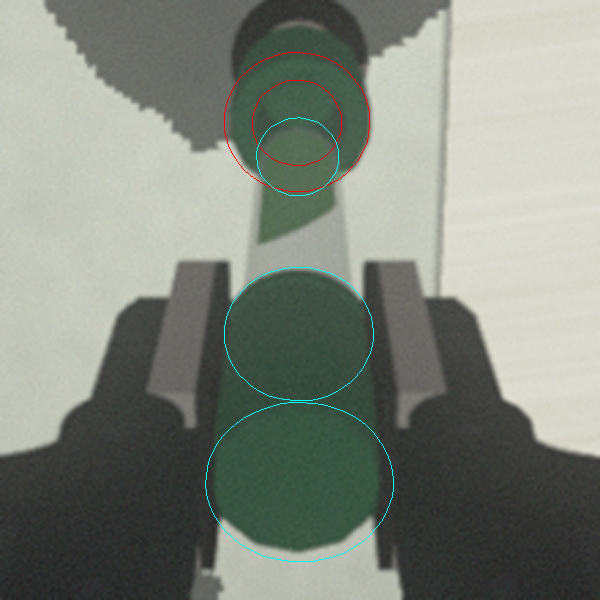

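View pics/p1so.png

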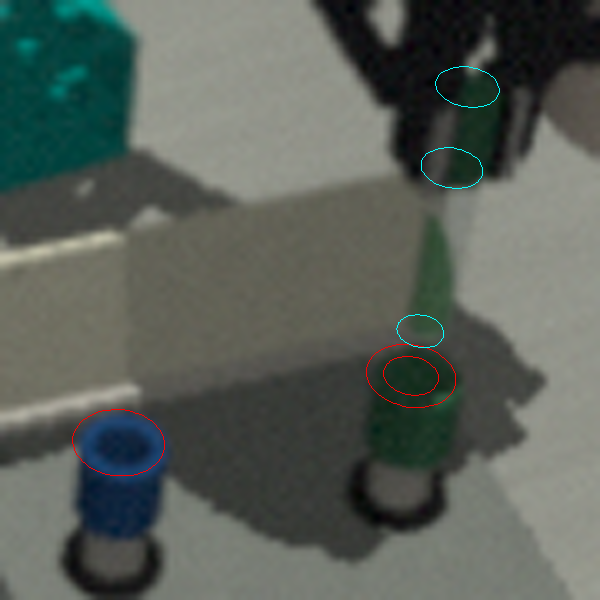

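The wrist view shows the rim centred about 0.6 mm to the right (+y) of the tube axis; fore-aft agrees. I'll nudge by that and insert under force watch.

```bash
python3 - <<'E'
from h import *
P=GS+[0,.0006]
manip.move_l([*P,.170],v=.08)
print(manip.move_l([*P,.150],v=.05,until_force=4));o=st()
if o['tool_pos'][2]<.152:
    print(manip.move_l([*P,.1355],v=.04,until_force=4));st()
s=snap('wrist');save(s,'p2.png')
E
```

```text
False
11.1 [0.5498 0.2706 0.1499] w 0.0176 F [0.03 0.37 0.6 ] q6 -1.02
True
11.47 [0.5499 0.2707 0.1363] w 0.0178 F [0.63 0.38 4.55] q6 -1.02
```

View pics/p2.png

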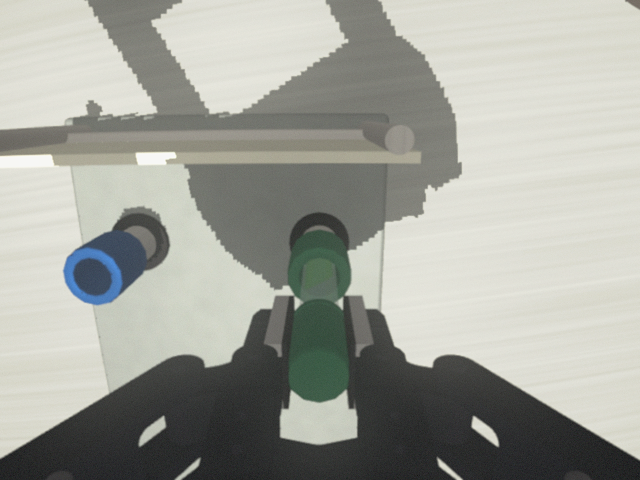

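The tube is in the green socket. Contact came at TCP z 0.1363, where a seated tube should put it. Next I'll release and fetch blue.

```bash
python3 - <<'E'
from h import *
import pickle
manip.gripper_open();manip.pause(.1)
manip.move_l([*GS,.25],v=.2);st()
s=snap('wrist');save(s,'p3.png');pickle.dump(s,open('p3.pkl','wb'))
try:
    p,e,z=topfind(s,GS,.153,.01);print(p,z)
except Exception as ex: print(ex)
a=jawang(95);print(np.degrees(a))
if a<0:a+=np.pi
print(np.degrees(a))
manip.movep([*B,.2],rv(a));manip.pause(.2)
s=snap('wrist');save(s,'b2.png')
E
```

```text
13.01 [0.5495 0.2699 0.2486] w 0.0853 F [-1.4   1.84  0.39] q6 -1.02
[0.54931217 0.27096775 0.153     ] 0.15234783412256844
-83.04274929436966
96.95725070563034
```

View pics/p3.png

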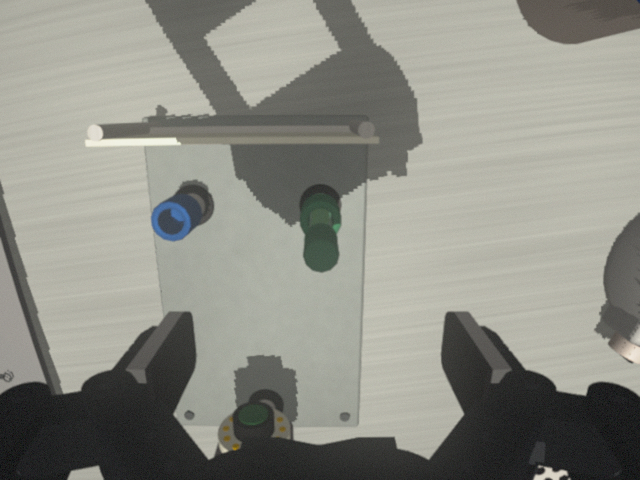

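View pics/b2.png

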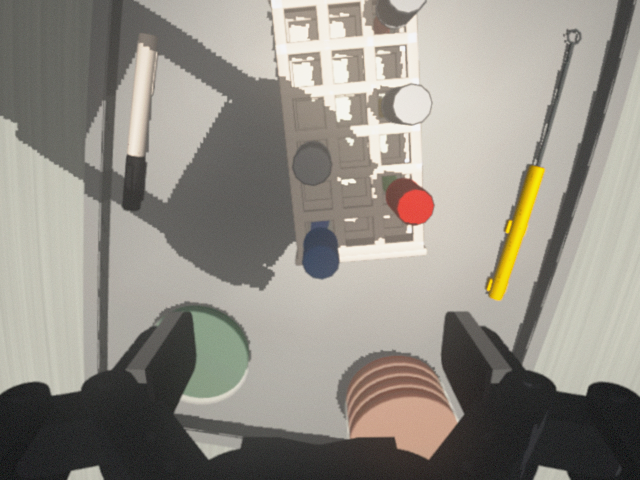

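Green stands seated, with its top at z 0.152 and its xy on the socket. Blue is centred between the jaws at (320,255), and red at (411,202) is clear of the fingers. Next I'll grasp blue.

```bash
python3 - <<'E'
from h import *
import pickle
s=pickle.load(open('p3.pkl','rb'));p,e,z=topfind(s,BS,.073,.0155);print('BS again',p)
print(manip.move_l([*B,.098],v=.12,until_force=8));st()
manip.close();st()
manip.move_l([*B,.24],v=.18);st()
d=GS-BS;a=np.arctan2(-d[0],d[1])+np.pi
P=BS+[0,.0006]
manip.movep([*P,.25],rv(a))
manip.move_l([*P,.185],v=.15);manip.pause(.3);o=st();T=o['tool_pos'][:2];z=o['tool_pos'][2]
s=snap('wrist');save(s,'q1.png');pickle.dump(s,open('q1.pkl','wb'))
p,e,_=topfind(s,BS,.073,.0155);print(p)
overlay(s,[(P,.073,.0155,(0,0,255)),(T,z-.091,.008,(255,255,0)),(T,z-.017,.010,(255,255,0))],(210,200,220),'q1o.png')
E
```

```text
BS again [0.53489434 0.16330463 0.073     ]
False
16.17 [ 0.5246 -0.2385  0.0989] w 0.0851 F [ 0.07 -0.11  0.47] q6 -0.59
16.79 [ 0.5244 -0.2383  0.0983] w 0.0182 F [0.47 0.82 2.52] q6 -0.59
17.73 [ 0.5238 -0.2382  0.2385] w 0.0178 F [-0.99  0.85 -0.15] q6 -0.59
20.11 [0.5351 0.1629 0.1857] w 0.0182 F [-0.05  0.71  0.34] q6 -1.18
[0.53455185 0.16197266 0.073     ]
```

View pics/q1o.png

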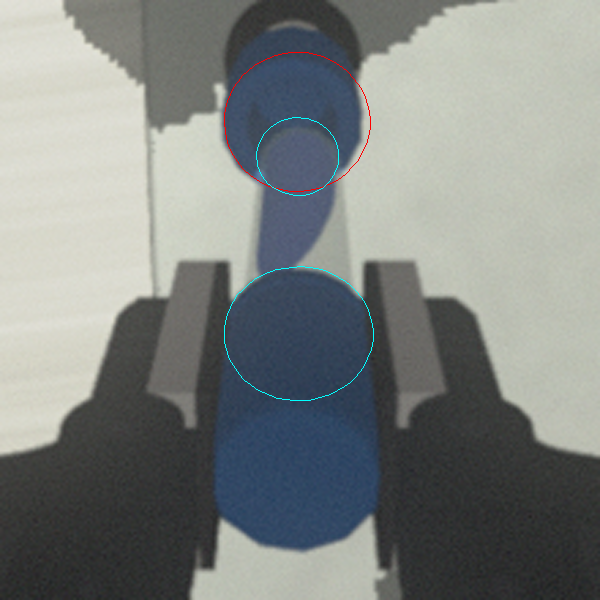

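The rim centre (291) lies left of the tube (298), so the tube needs about 1.2 mm toward -y. I'll correct that and insert.

```bash
python3 - <<'E'
from h import *
import pickle
P=np.array([.5350,.1617])
manip.move_l([*P,.170],v=.08)
print(manip.move_l([*P,.150],v=.05,until_force=4));o=st()
if o['tool_pos'][2]<.152:
    print(manip.move_l([*P,.1355],v=.04,until_force=4));o=st()
    if o['tool_pos'][2]<.138:
        manip.gripper_open();manip.pause(.1)
        manip.move_l([*P,.27],v=.2);st()
s=snap('wrist');save(s,'q2.png');pickle.dump(s,open('q2.pkl','wb'))
for n,c in (('g',(.5495,.2708)),('b',P)):
    try: p,e,z=topfind(s,c,.153,.01);print(n,p,z)
    except Exception as ex: print(n,ex)
E
```

```text
False
21.05 [0.535  0.1617 0.1499] w 0.018 F [ 0.09  0.12 -0.54] q6 -1.19
True
21.43 [0.5351 0.1618 0.1362] w 0.0178 F [-0.71 -0.44  4.12] q6 -1.19
23.01 [0.5347 0.1616 0.2685] w 0.0856 F [-0.94 -0.13 -1.04] q6 -1.19
g [0.54900469 0.26913227 0.153     ] 0.15229490901646472
b [0.53412022 0.16244122 0.153     ] 0.15232636633350535
```

View pics/q2.png

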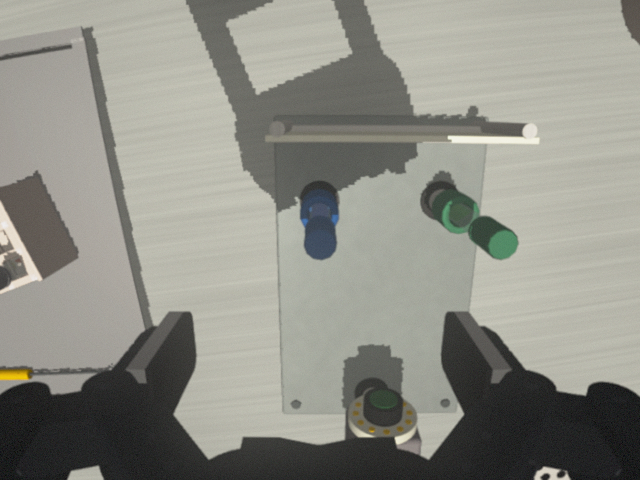

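Both controls read seated: tops at z 0.152, with blue at (320,235) and green at (495,240) standing upright. Next is the red tube.

```bash
python3 - <<'E'
from h import *
import pickle
a=jawang(31.7)+np.pi
manip.movep([*Rd,.2],rv(a));manip.pause(.2)
s=snap('wrist');save(s,'r1.png')
p,e,z=topfind(s,Rd,.115,.01);print(p,z)
st()
E
```

```text
[ 0.56777458 -0.20373886  0.115     ] 0.11435998456758417
24.7 [ 0.5678 -0.203   0.2002] w 0.0852 F [ 0.5  -0.14  0.35] q6 -1.61
```

View pics/r1.png

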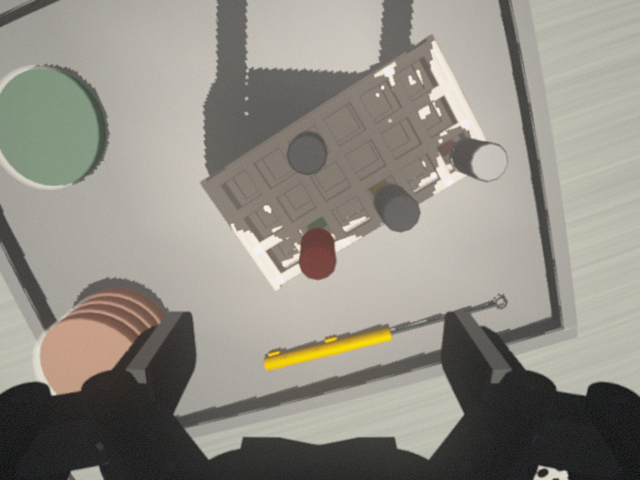

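The silver cap at (397,208) is near the right finger's path. With blue gone from the rack, I can turn the jaws to 58° for more room.

```bash
python3 - <<'E'
from h import *
import pickle
a=jawang(58)+np.pi;print(np.degrees(a))
manip.movep([*Rd,.19],rv(a))
print(manip.move_l([*Rd,.098],v=.12,until_force=8));st()
manip.close();st()
manip.move_l([*Rd,.28],v=.18);st()
s=snap('wrist');save(s,'r2.png')
t=snap('scene');save(t,'r2s.png')
E
```

```text
133.95725070563037
False
26.13 [ 0.568  -0.2039  0.0989] w 0.0857 F [0.44 0.62 0.08] q6 -1.15
26.76 [ 0.5677 -0.2037  0.0983] w 0.0178 F [-0.29  0.02  2.88] q6 -1.15
27.92 [ 0.5673 -0.2036  0.2786] w 0.0179 F [ 0.01  0.19 -1.01] q6 -1.15
```

View pics/r2.png

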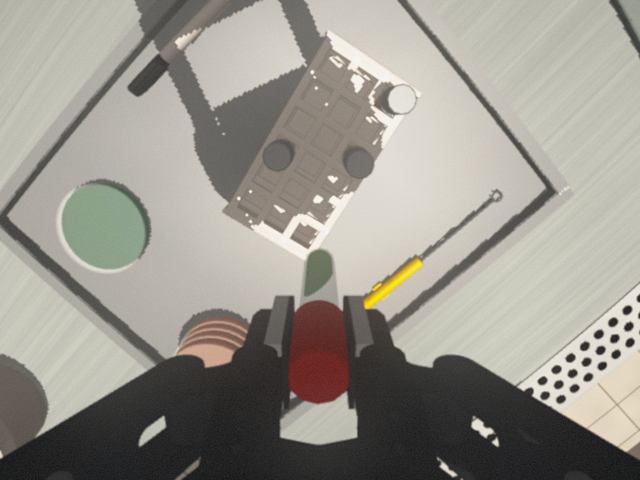

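View pics/r2s.png

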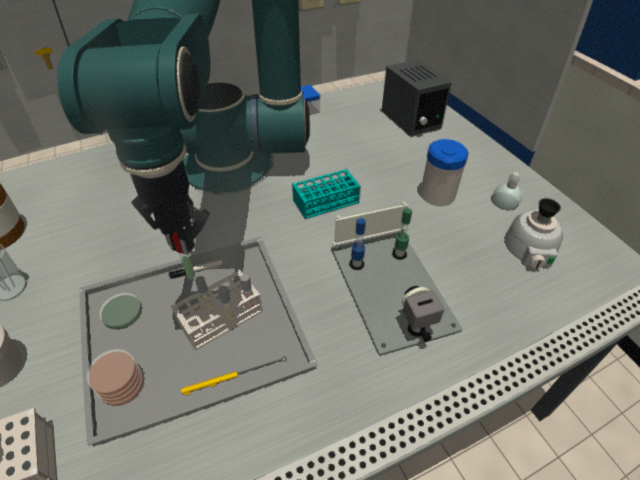

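Red is held at (319,350), the silver tubes are undisturbed, and both controls stand upright in the scene view (blue (360,240), green (405,228)). Next I'll bring red to the view point.

```bash
python3 - <<'E'
from h import *
import pickle
d=GS-BS;a=np.arctan2(-d[0],d[1])+np.pi/2
VP=np.array([.5425,.2162])
manip.movep([*VP,.29],rv(a));st()
print(manip.move_l([*VP,.136],v=.1,until_force=6));manip.pause(.4);o=st();print(o['tcp_rot'])
for n in('wrist','scene','top'):
    s=snap(n);save(s,'f_'+n+'.png');pickle.dump(s,open('f_'+n+'.pkl','wb'))
    for nm,c in(('g',(.5499,.2707)),('b',(.535,.1617)),('r',VP)):
        try: p,e,z=topfind(s,c,.153,.01);print(n,nm,p.round(4),z)
        except Exception as ex: print(n,nm,'none')
s=pickle.load(open('f_scene.pkl','rb'));cv2.imwrite('pics/fsc.png',cv2.resize(s['pixels'][180:300,320:440,::-1],(600,600),interpolation=cv2.INTER_CUBIC))
E
```

```text
29.57 [0.5427 0.2157 0.2899] w 0.0176 F [ 0.07 -0.29  0.79] q6 0.47
False
31.66 [0.5425 0.2162 0.1361] w 0.0178 F [0.17 0.79 0.1 ] q6 0.47
[2.36876215e+00 2.06357766e+00 1.73195006e-04]
wrist g [0.5505 0.2713 0.153 ] 0.15239568560328065
wrist b none
wrist r [0.5428 0.2194 0.153 ] 0.15231700379601232
scene g [0.5527 0.2707 0.153 ] 0.1529852602243717
scene b [0.5391 0.1628 0.153 ] 0.15281296001234543
scene r [0.541  0.2109 0.153 ] 0.15227702328477116
top g none
top b none
top r none
```

View pics/f_wrist.png

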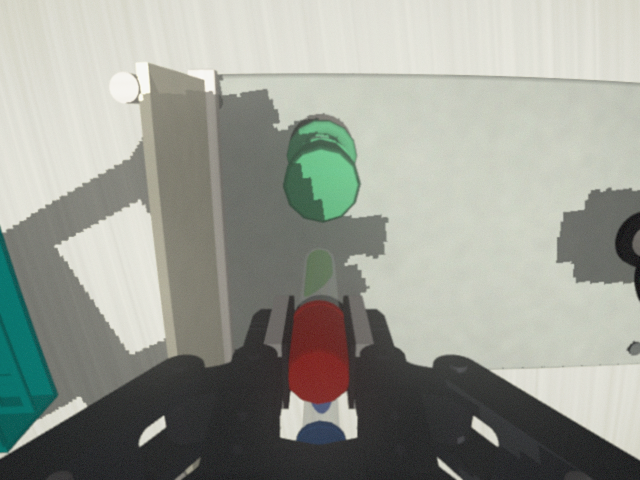

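View pics/fsc.png

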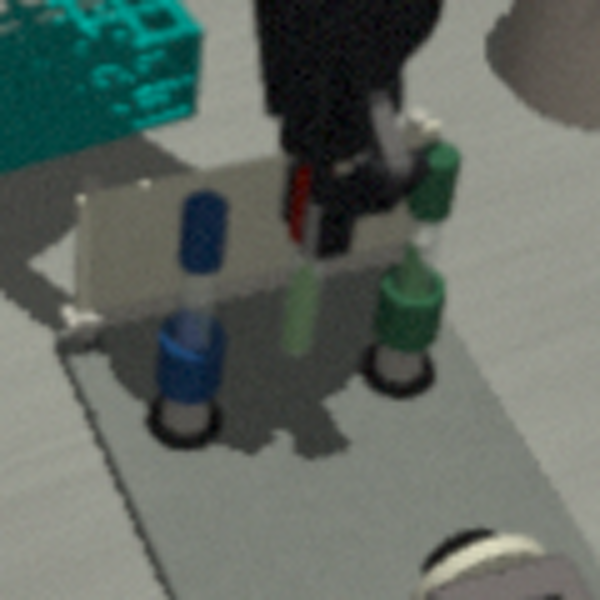

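Red hangs in line with green in the wrist view ((318,350) against (320,180)). The scene crop puts it midway between the controls with its cap level with theirs, and it touches nothing. Handing in.

```bash
python3 - <<'E'
from h import *
st();print(manip.hand_in())
E
```

```text
31.81 [0.5425 0.2162 0.136 ] w 0.0182 F [-0.49 -0.74 -0.22] q6 0.47
the job is handed in; nothing more can be done
None
```

I stood the green and blue controls in the sockets of their colour and let go. I then lifted the red tube out of the rack and handed in at 31.8 s, still holding it upright at the view point. No verdict is reported.

- **Controls:** each tube met the bottom of its socket at TCP z 0.136 m, where a seated tube should put it. Both cap tops then measured 0.152–0.153 m, against 0.153 m expected.
- **Red tube:** the TCP was at (0.5425, 0.2162, 0.136), the midpoint of the two release poses. The cap top measured 0.152 m, level with the controls. Gripper width was 18 mm, the same as at every grasp, and the wrist force showed no contact.
- **Everything else:** pictures taken after the red tube left the rack showed the silver tubes, dishes, loop and marker where they had been.
- **Checks that disagreed or failed:**
  - **Cap positions:** the cap centres found in the wrist and scene pictures were up to 5 mm off the arm's own coordinates. The worst was the red cap in the scene view, partly hidden by the gripper. I trusted the socket-derived midpoint.
  - **Not found:** in the final pictures, the top camera could not find any of the three caps, and the wrist camera could not find the blue one.

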